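# Present the lens cell to the inspection camera

## Robot

A 6-joint arm with a two-finger parallel gripper is mounted at the origin on a cart in front of the work surface, level with it; the furniture and walls round the work are solid. World frame = base frame: x ahead of the robot, y to its left, z up, the work surface at z = 0. Lengths are in m, angles in rad, forces in N, time in s.
With the tool pointing down it reaches from about 0.275 to 0.75 m from the base axis. Payload 10.2 kg.
Tool frame: the origin (TCP) lies midway between the tips of the shut fingers; the grasp point (between the pads) lies 19 mm behind it (env.hold_point_z is the distance from the TCP to the grasp point, in m); z points along the fingers, y is the line along which they close (so a half turn about z gives the same grasp; the last joint's range is limited). The gripper opens to 85 mm and grips with 20 to 120 N. Pads are 22 mm wide; open, the fingers measure 114 mm over their backs; the gripper's body (76 mm by 85 mm) begins 54 mm behind the grasp point. The pads swing forward as they close: fully open they stand 13 mm farther back than shut.
Start: joints at [0.927, 0.313, 1.498, -0, 1.331, -0.223], TCP at [0.214, 0.479, 0.231] pointing down, gripper open.
Joint ranges: [-2.94, 2.94], [-0.97, 2.17], [0.19, 2.56], [-1.23, 4.37], [0.02, 3.11], [-2.88, 2.88]. Speed limits (rad/s): [2.39, 2.39, 3.01, 3.14, 3.14, 3.14].

## Interface

Orientations are given as a unit quaternion [x, y, z, w].
In Python, from bench import env, kinematics, monitor, eyes, job gives the robot as it stands. The module is installed in compiled form; this text tells all that it offers. Calls block until the motion is done:
- env.reach(position, orientation): joint-space move of the TCP to a pose.
- env.movel(position, velocity=0.15, frame=None, guard=None): straight line of the TCP; frame=None keeps the orientation; velocity is the mean speed in m/s. With guard (N) it stops when the force on the tool has changed by that much, and returns True; else False.
- env.set_joints(angles): joint-space move.
- env.release() and env.close_gripper(effort=None): open the fingers fully, or close them until they stop; effort is the grip in N (None keeps the last).
- env.hold(seconds).
- kinematics.ik(position, orientation): joint angles nearest the present ones, or None.
- monitor.sense(): the state.
- eyes.grab_frame(name): name is "side" or "top" or "wrist"; returns a dict with "frame" (480x640x3 uint8, red, green, blue), "mtx" (3x3 intrinsics, pixels), "view" (4x4, takes a point from world to camera coordinates). Camera axes: x right, y down, z forward; pixel columns grow to the right and rows downward; lengths in m; the calibration is good to about 2 mm. The wrist camera is an equidistant fisheye: a pixel r from the principal point sees the ray r / f radians off the axis. A picture is of the moment at which its call begins. There is no depth.
A pose or a line that the arm cannot do raises env.MotionError and nothing moves.
- job.hand_in(): hands the job in; it is judged then, once.
The state is a dict: "clock": time; "joints": joint angles; "qvel": joint speeds; "joint_efforts": joint torques, N m; "position": TCP position; "ee_rot": TCP orientation; "contact_force": force on the tool from outside, world axes, zero at the start; "ft_torque": the same for the moment, N m; "finger_gap": opening from 0.0 (shut) to 1.0 (fully open); "gripper_force": force on a finger pad.
Only numpy, scipy, OpenCV 4.12 (cv2) and the standard library are available. Lean on these libraries where they do the work, as an engineer would, in place of code of your own. Each camera call takes 0.05 s, during which the arm holds its last target. There are 200 camera calls.

## Task

Take the thick lens cell out of the storage rack, leaving the two thinner rings in their places, and hold it up in the air in front of the inspection camera: its open front facing the camera squarely, centred on the camera's line of sight (which slopes down a little), with the front face 100 mm from the camera's lens. Do not knock the camera, the petri dishes or the sample tub right of the clamp. Finish while still holding the cell there, quite still: do not put it down or let go.

Things in the scene. Friction and masses are not known exactly. Their poses are not given: they have to be found in the camera images.
- lens_cell: Black lens cell, 50 mm across, 21 mm thick, about 60 g: the thickest part in the rack. Starts on edge in any of the three places, axis level along the rack, front towards the rack's -y (robot's right). Origin: centre of its BACK face; +z is its axis, from back to FRONT (open mouth, recessed glass); any roll. Its middle is 10.5 mm from the origin along +z. Grip the rim across 50 mm from above.
- cell_front (a point): Centre of the lens cell's front face, on its axis, 21 mm from lens_cell along +z.
- ring_wide: Black ring, diameter 50 mm, only 14 mm thick, with a wide bore (38 mm), standing on edge in another place of the rack. Origin on its axis, 10.5 mm behind the middle of its thickness; +z along its axis. Leave it in its place.
- ring_narrow: Black ring, diameter 50 mm, only 14 mm thick, with a narrow bore (16 mm), standing on edge in the remaining place of the rack. Origin on its axis, 10.5 mm behind the middle of its thickness; +z along its axis. Leave it in its place.
- rack: Aluminium rack fixed on the worktop, at the robot's left. Base 78 (x) by 205 mm (y), 10 mm high; origin under its centre. Places at y = -65, 0, +65 mm; a part there rests on two sloping rails, its axis 55 mm above the worktop. Rails and separators reach up 44 mm but only 20 mm either side (x) of the middle line: fingers can come down beside a part.
- camera_stand: Fixed stand of the inspection camera, behind the bench clamp: dark steel base 110 x 90 mm, upright post 16 mm thick and 297 mm high at x = -45 mm of the stand's frame. Origin on the worktop; its +x axis is the level direction in which the camera looks (roughly back towards the robot, -x).
- camera_head: Camera head, fixed on the stand: grey body 46 x 40 x 40 mm with a black barrel 30 mm thick (35 mm at its ring). Origin: centre of the front of its lens glass, 245 mm above the worktop, 55 mm ahead of the stand's origin. +x is the line of sight out of the lens, sloping 15 degrees below level; y is level; z across and up. No part of the head reaches past x = 1 mm.
- focus (a point): The point on the line of sight 100 mm in front of the camera's lens glass, where the centre of the cell's front face shall be; about 219 mm above the worktop.
- petri_stack: Clear petri dishes in a stack, 93 mm across, 44 mm high, loose on the worktop between the rack and the robot; origin under the centre. Bystander.
- tub_b: Sample tub with a press lid, 62 mm across, 46 mm high, loose on the worktop to the right of the bench clamp; origin under the centre. Bystander. (The light metal bench clamp lies fixed at about x 0.28 to 0.52, y 0.01 to 0.11, up to 66 mm high.)
Mind the look-alikes: they are no part of the job. Of the things shaped like the lens_cell, the black one is meant.

How it is judged:
By the outcome, as a careful person would: the job done as asked, in the order asked, and still so for the second after the job is handed in, while the arm keeps its last pose, push and grip.
It also fails if it takes over 34 s, if anything falls off the work surface, if the arm or the gripper's body presses on something with over 40 N, if the wrist force passes 120 N, or if a joint passes its speed limit or range.

## Working session

There is one attempt and no reset: what is moved stays moved. The work goes in short steps, each a Python script; the robot and the scene stay as the last script left them, time stands still between calls to the robot, and variables do not carry over. Pictures are saved under pics/ and viewed, at most 10 in all, crops included, and the job is handed in when it is done.

```bash
mkdir -p pics; cat > h.py <<'E'
import numpy as np, cv2
from bench import env, kinematics, monitor, eyes, job
from scipy.spatial.transform import Rotation as R
def grab(n):
    d=eyes.grab_frame(n); return d["frame"],np.array(d["mtx"]),np.array(d["view"])
def ray(K,V,u,v):
    d=np.linalg.inv(K)@[u,v,1]; Rm=V[:3,:3]; return -Rm.T@V[:3,3], Rm.T@d/np.linalg.norm(d)
def plane(K,V,u,v,z):
    o,d=ray(K,V,u,v); return o+d*(z-o[2])/d[2]
def proj(K,V,p):
    c=V[:3,:3]@p+V[:3,3]; q=K@c; return q[:2]/q[2]
def tri(rs):
    A=0;b=0
    for o,d in rs:
        P=np.eye(3)-np.outer(d,d); A=A+P; b=b+P@o
    return np.linalg.solve(A,b)
E
python3 - <<'E'
from h import *
for n in ("side","top"):
    f,K,V=grab(n); cv2.imwrite(f"pics/{n}0.png",f[:,:,::-1]); np.savez(n+"0.npz",f=f,K=K,V=V)
    print(n,K.round(1).tolist(),(-V[:3,:3].T@V[:3,3]).round(3),V[2,:3].round(2))
s=monitor.sense(); print(s["clock"],s["position"],s["ee_rot"],env.hold_point_z)
E
```

```text
side [[519.1, 0.0, 316.4], [0.0, 519.1, 248.9], [0.0, 0.0, 1.0]] [0.357 0.932 0.683] [ 0.15 -0.84 -0.52]
top [[624.8, 0.0, 320.5], [0.0, 624.8, 237.3], [0.0, 0.0, 1.0]] [-0.162  0.457  1.608] [ 0.4  -0.24 -0.88]
0.1 [0.21433367 0.47901126 0.23078655] [ 2.08862408e-01  9.77944858e-01 -5.28173547e-04 -2.63380441e-04] 0.0187
```

View pics/side0.png

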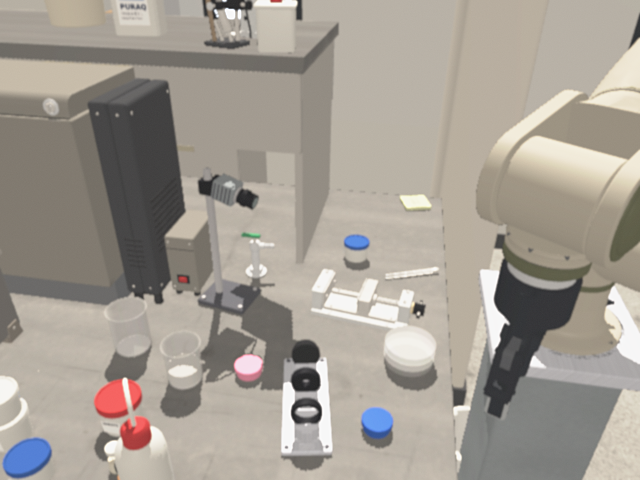

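View pics/top0.png

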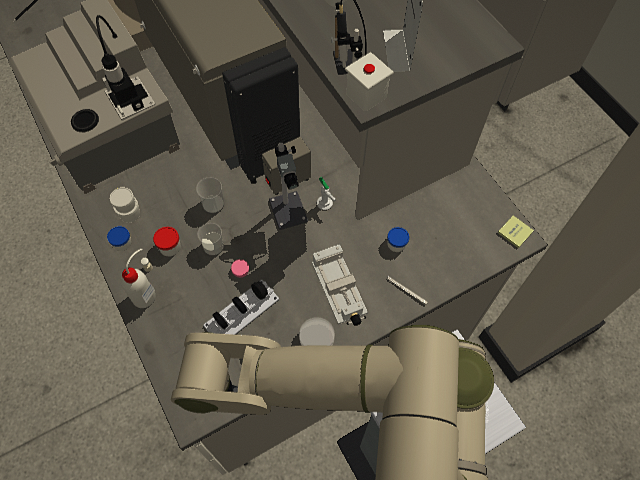

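Side view: rack spans (282–330, 360–453), with black parts at (305,352), (305,380) and (307,410). The camera head is at about (230,190) with its barrel tip at (255,200), the base at (230,297) and the petri dishes at (410,350). Top view: parts at (260,290), (239,305) and (221,319), camera at (288,170), base at (288,212). The candidate for the thick cell is the right-hand place, (305,352) side and (260,290) top. I'll check it in an enlarged crop.

```bash
python3 - <<'E'
import numpy as np, cv2
s=np.load("side0.npz")["f"][:,:,::-1]; t=np.load("top0.npz")["f"][:,:,::-1]
up=lambda im,k:cv2.resize(im,None,fx=k,fy=k,interpolation=cv2.INTER_CUBIC)
a=up(s[335:460,270:345],4.5); b=up(t[275:343,195:287],5)
c=np.zeros((600,800,3),np.uint8); c[:a.shape[0],:a.shape[1]]=a; c[:b.shape[0],340:340+b.shape[1]]=b
cv2.imwrite("pics/rack.png",c)
a=up(s[160:320,190:270],3.75); b=up(t[130:240,255:325],5)
c=np.zeros((600,800,3),np.uint8); c[:a.shape[0],:a.shape[1]]=a; c[:b.shape[0],400:400+b.shape[1]]=b
cv2.imwrite("pics/cam.png",c)
E
```

```text
(no output)
```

View pics/rack.png

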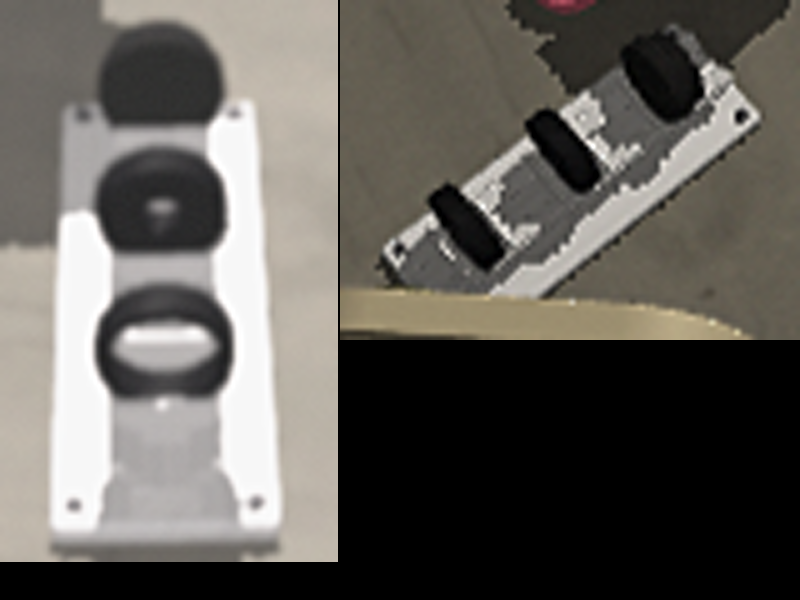

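View pics/cam.png

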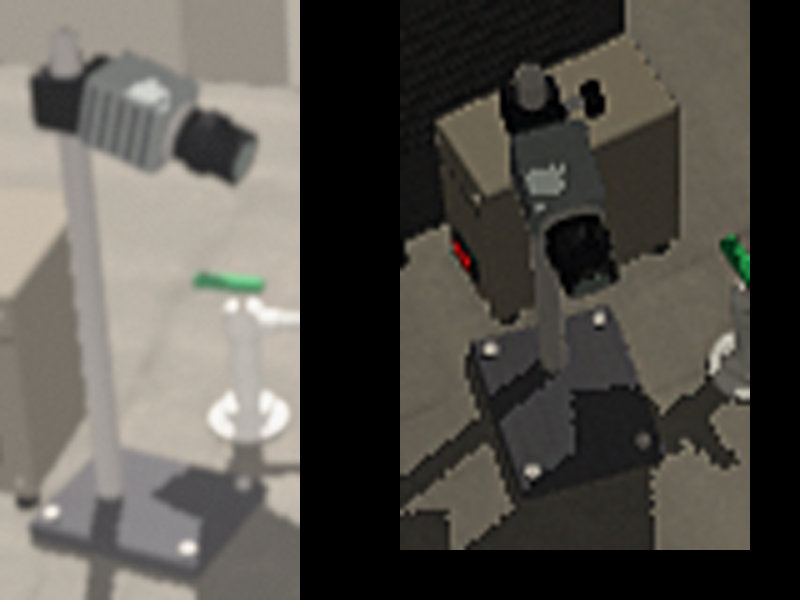

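Rack crop: the right-hand place (side 305,352) holds a closed, clearly thicker black part, so that is the lens cell. The middle one has a small bore (ring_narrow) and the left one a wide bore (ring_wide). Camera crop: the base screws, post top and lens glass are visible in both views. Next I'll measure the rack and stand.

```bash
cat > meas.py <<'E'
from h import *
S=np.load("side0.npz");T=np.load("top0.npz")
sr=lambda x,y,k,ox,oy:((x+.5)/k-.5+ox,(y+.5)/k-.5+oy)
def dot(f,p,sign,r=3):   # subpixel centroid of bright(+)/dark(-) dot
    g=cv2.cvtColor(f,cv2.COLOR_RGB2GRAY).astype(float)*sign
    x,y=map(lambda a:int(round(a)),p); w=g[y-r:y+r+1,x-r:x+r+1]; w=np.clip(w-(np.median(w)+.3*(w.max()-np.median(w))),0,None)
    yy,xx=np.mgrid[y-r:y+r+1,x-r:x+r+1]; return (w*xx).sum()/w.sum(),(w*yy).sum()/w.sum()
# rack screws, side view; order: +x+? (left=+x)
sc=[dot(S["f"],sr(*p,4.5,270,335),-1,2) for p in [(84,115),(234,113),(74,505),(256,502)]]
P=np.array([plane(S["K"],S["V"],*p,.010) for p in sc]); print("rack side",P.round(4).tolist(),P.mean(0).round(4))
c=P.mean(0); ax=(P[2]+P[3]-P[0]-P[1])[:2]; print("yaw",np.degrees(np.arctan2(-ax[0],ax[1])).round(2), "len",np.linalg.norm(ax)/2, "wid",np.linalg.norm((P[0]+P[2]-P[1]-P[3])[:2])/2)
co=np.array([plane(S["K"],S["V"],*sr(*p,4.5,270,335),.010) for p in [(64,103),(257,99),(51,530),(281,525)]]); print("corners",co.round(4).tolist(),co.mean(0).round(4))
ts=[dot(T["f"],sr(*p,5,195,275),-1,2) for p in [(400,117),(60,248)]]
Q=np.array([plane(T["K"],T["V"],*p,.010) for p in ts]);print("rack top view diag",Q.round(4).tolist(),Q.mean(0).round(4))
def t2(a,b):
    rs=[ray(S["K"],S["V"],*a),ray(T["K"],T["V"],*b)]; p=tri(rs); return p,[np.linalg.norm(np.cross(p-o,d)) for o,d in rs][0]
s=lambda x,y:sr(x,y,3.75,190,160); t=lambda x,y:sr(x-400,y,5,255,130)
B=[]
for a,b in [((188,548),(532,470)),((243,483),(643,440)),((52,513),(490,348))]:
    p,e=t2(dot(S["f"],s(*a),1,2),dot(T["f"],t(*b),1,2)); B.append(p); print("base screw",p.round(4),round(e*1e3,1))
fl,fr,bl=B; br=plane(T["K"],T["V"],*dot(T["f"],t(598,318),1,2),np.mean(B,0)[2])
print("br",br.round(4),"centre",((fl+fr+bl+br)/4).round(4),"yaws",[np.degrees(np.arctan2(d[1],d[0])).round(1) for d in (fl-bl,fr-br)],np.degrees(np.arctan2(*((fl-fr)[1::-1]))).round(1)-90)
for n,a,b in [("post top",(65,32),(530,75)),("lens",(244,161),(592,284))]:
    p,e=t2(s(*a),t(*b)); print(n,p.round(4),round(e*1e3,1))
pt=t2(s(65,32),t(530,75))[0];le=t2(s(244,161),t(592,284))[0];d=le-pt
print("dist",np.linalg.norm(d[:2]),"yaw",np.degrees(np.arctan2(d[1],d[0])))
# cell circle in side view: dark blob near (305,352)
g=cv2.cvtColor(S["f"],cv2.COLOR_RGB2GRAY)[335:362,288:325]; ys,xs=np.where(g<60); print("cell px",xs.min()+288,xs.max()+288,ys.min()+335,ys.max()+335)
E
python3 meas.py
```

```text
rack side [[0.5278, 0.24, 0.01], [0.4671, 0.2278, 0.01], [0.4882, 0.4257, 0.01], [0.4274, 0.4132, 0.01]] [0.4776 0.3267 0.01  ]
yaw 12.07 len 0.18975785393793687 wid 0.062001455681667726
corners [[0.5366, 0.2356, 0.01], [0.4589, 0.2182, 0.01], [0.4934, 0.4369, 0.01], [0.4176, 0.4205, 0.01]] [0.4766 0.3278 0.01  ]
rack top view diag [[0.467, 0.23, 0.01], [0.488, 0.4251, 0.01]] [0.4775 0.3275 0.01  ]
base screw [0.6623 0.107  0.0153] 0.7
base screw [0.6493 0.0402 0.0144] 0.4
base screw [0.7485 0.0902 0.0153] 0.2
br [0.7358 0.023  0.015 ] centre [0.699  0.0651 0.015 ] yaws [np.float64(169.0), np.float64(168.8)] -11.0
post top [0.722  0.0613 0.2992] 0.6
lens [0.626  0.0788 0.2447] 0.6
dist 0.09763674519747766 yaw 169.63553202950368
cell px 293 318 344 361
```

Rack: centre (0.4775, 0.327), yaw 12.1°, and its screw pattern and corners fit the 78×205 base. Lens: z = 0.2447 against 0.245 given, and the post-to-lens distance is 98 mm against 100. Stand yaw is about 169.1°, so all of this is consistent. Next I'll plan and check IK for both grasp signs.

```bash
cat > plan.py <<'E'
from h import *
yr=np.radians(12.07); rc=np.array([.4775,.327,0])
cz0=np.array([np.sin(yr),-np.cos(yr),0]); cell0=rc+.065*cz0+[0,0,.055]   # cell middle in rack
ys=np.radians(169.1); look=np.array([np.cos(ys)*np.cos(.2618),np.sin(ys)*np.cos(.2618),-np.sin(.2618)])
lens=np.array([.6252,.0790,.245]); focus=lens+.1*look; cz1=-look; cell1=focus-.0105*cz1
DZ=.0187+.004   # TCP beyond cell middle along tool z
def tool(cz,sign):
    x=sign*cz; up=np.array([0,0,1.]); z=-(up-cz*(up@cz)); z/=np.linalg.norm(z)
    return R.from_matrix(np.c_[x,np.cross(z,x),z])
def tcp(mid,rot,dz=DZ): return mid+dz*rot.as_matrix()[:,2]
E
python3 - <<'E'
from plan import *
print(cell0,cz0,focus,cell1)
for s in (1,-1):
    r0,r1=tool(cz0,s),tool(cz1,s)
    for n,p,r in [("above",tcp(cell0,r0)+[0,0,.12],r0),("grasp",tcp(cell0,r0),r0),("pre",tcp(cell1,r1)-.1*cz1*[1,1,0]+[0,0,.02],r1),("final",tcp(cell1,r1),r1)]:
        q=kinematics.ik(p,r.as_quat()); print(s,n,p.round(3),None if q is None else np.round(q,2))
E
```

```text
[0.49109193 0.26343696 0.055     ] [ 0.20910657 -0.97789286  0.        ] [0.53035009 0.09726521 0.21911804] [0.52039085 0.09918306 0.21640043]
1 above [0.491 0.263 0.152] None
1 grasp [0.491 0.263 0.032] None
1 pre [0.431 0.116 0.214] [ 0.03  0.03  1.91 -0.07  0.95  1.83]
1 final [0.526 0.098 0.194] [-0.01  0.24  1.71 -0.06  0.93  1.78]
-1 above [0.491 0.263 0.152] [ 0.28  0.45  1.51 -0.    1.18  0.07]
-1 grasp [0.491 0.263 0.032] [ 0.28  0.61  1.61 -0.    0.92  0.07]
-1 pre [0.431 0.116 0.214] [ 0.03  0.03  1.91 -0.07  0.95 -1.31]
-1 final [0.526 0.098 0.194] [-0.01  0.24  1.71 -0.06  0.93 -1.36]
```

```bash
python3 - <<'E'
from plan import *
r0=tool(cz0,-1); env.reach(tcp(cell0,r0)+[0,0,.12],r0.as_quat())
f,K,V=grab("wrist"); np.savez("w1.npz",f=f,K=K,V=V)
im=f[:,:,::-1].copy()
def fe(p):
    c=V[:3,:3]@p+V[:3,3]; th=np.arctan2(np.hypot(c[0],c[1]),c[2]); ph=np.arctan2(c[1],c[0]); return K[:2,2]+K[0,0]*th*np.array([np.cos(ph),np.sin(ph)])
rx=np.array([np.cos(yr),np.sin(yr),0])
for p in [cell0+.0105*cz0+[0,0,.025],cell0-.0105*cz0+[0,0,.025],cell0+.025*rx,cell0-.025*rx]:
    u=fe(p); print(u.round(1)); cv2.circle(im,tuple(int(round(a)) for a in u),2,(0,0,255),-1)
cv2.imwrite("pics/w1.png",im); print(monitor.sense()["clock"],monitor.sense()["position"])
E
```

```text
[320.6 269.4]
[320.8 238.2]
[356.6 240.7]
[284.2 240.6]
1.5 [0.49057514 0.26444378 0.15265397]
```

View pics/w1.png

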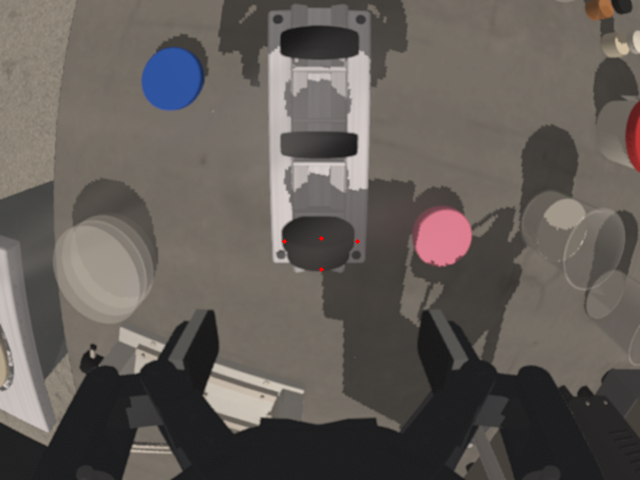

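Wrist view: the thick cell spans (282–355, 215–271), within 2 px of the predicted points, with the thin rings above it at (319,145) and (319,42). Now the grasp and lift.

```bash
python3 - <<'E'
from plan import *
r0=tool(cz0,-1); g=tcp(cell0,r0)
env.reach(g+[0,0,.12],r0.as_quat()); print(monitor.sense()["position"]-g)
print("guard",env.movel(g,velocity=.08,guard=12)); s=monitor.sense(); print(s["position"]-g,s["contact_force"])
env.close_gripper(50); env.hold(.3)
s=monitor.sense(); print(s["clock"],s["finger_gap"],s["gripper_force"],s["contact_force"])
env.movel(g+[0,0,.18],velocity=.12); env.hold(.3)
s=monitor.sense(); print(s["clock"],s["finger_gap"],s["gripper_force"],s["contact_force"],s["position"]-g)
for n in("side","wrist"):
    f,K,V=grab(n); np.savez(n+"2.npz",f=f,K=K,V=V); cv2.imwrite(f"pics/{n}2.png",f[:,:,::-1])
a=cv2.imread("pics/side2.png")[150:450,220:420]; b=cv2.imread("pics/wrist2.png")[120:480,120:520]
c=np.zeros((600,800,3),np.uint8); c[:600,:400]=cv2.resize(a,None,fx=2,fy=2); c[:360,400:]=b; cv2.imwrite("pics/after.png",c)
E
```

```text
[-0.00025312  0.00050637  0.12016969]
guard False
[2.48123259e-04 8.02280584e-05 4.57219193e-04] [-0.06849821  0.27716397  1.08467777]
4.15 0.5536192786953977 50.32867578207515 [-3.64559949 -1.01795544  6.04399746]
6.1 0.5546815811660433 51.360853062942624 [ 0.49785749 -0.14932331 -1.35762588] [-5.09203804e-05 -1.61779416e-05  1.79814962e-01]
```

View pics/after.png

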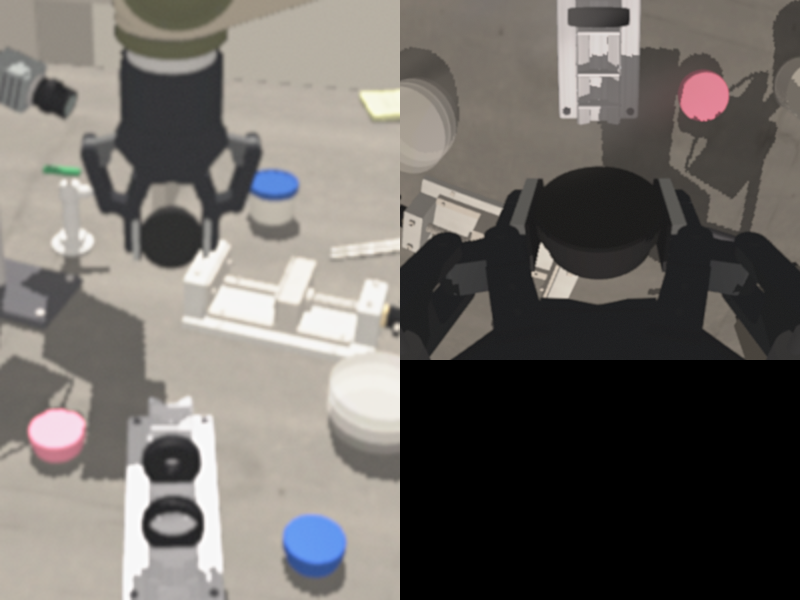

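The cell is held between the pads, at crop (170,237), and both rings are still in the rack at (172,460) and (172,525). Next I'll check the cell's offset in the grip numerically and move to the pre-pose.

```bash
python3 - <<'E'
from plan import *
d=np.load("side2.npz"); K,V,f=d["K"],d["V"],d["f"]
m=cell0+[0,0,.18]; rx=np.array([np.cos(yr),np.sin(yr),0])
t=np.linspace(0,2*np.pi,200)
C=np.array([proj(K,V,m-.0105*cz0+.025*(np.cos(a)*rx+np.sin(a)*np.array([0,0,1]))) for a in t])
C2=np.array([proj(K,V,m+.0105*cz0+.025*(np.cos(a)*rx+np.sin(a)*np.array([0,0,1]))) for a in t])
A=np.r_[C,C2]; print("pred L R T B",A[:,0].min(),A[:,0].max(),A[:,1].min(),A[:,1].max(),"centre back",C.mean(0))
g=cv2.cvtColor(f,cv2.COLOR_RGB2GRAY)
print("col 305",g[245:292,305].tolist()); print("row 268",g[268,280:332].tolist())
r1=tool(cz1,-1); p=tcp(cell1,r1)
env.reach(p-.08*cz1*[1,1,0]+[0,0,.02],r1.as_quat())
s=monitor.sense(); print(s["clock"],s["finger_gap"],s["gripper_force"],s["position"])
env.hold(.2)
for n in("side","top","wrist"):
    f,K,V=grab(n); np.savez(n+"3.npz",f=f,K=K,V=V); cv2.imwrite(f"pics/{n}3.png",f[:,:,::-1])
a=cv2.imread("pics/side3.png")[130:330,180:380]; b=cv2.imread("pics/top3.png")[110:310,220:420]
c=np.hstack([cv2.resize(a,(400,400)),cv2.resize(b,(400,400))]); cv2.imwrite("pics/pre.png",c)
E
```

```text
pred L R T B 289.0013043196109 321.1993157997906 249.5776122750868 283.55227301993796 centre back [305.02709471 270.25210314]
col 305 [138, 140, 139, 139, 139, 139, 135, 117, 89, 71, 64, 56, 50, 48, 48, 49, 48, 49, 46, 49, 49, 47, 48, 50, 49, 49, 50, 46, 48, 49, 49, 46, 48, 49, 47, 48, 47, 49, 79, 130, 168, 184, 186, 187, 187, 186, 185]
row 268 [181, 162, 108, 57, 53, 86, 129, 150, 143, 112, 69, 47, 49, 49, 48, 50, 49, 49, 48, 46, 48, 49, 48, 47, 49, 50, 49, 48, 48, 50, 47, 49, 48, 48, 48, 48, 47, 48, 47, 47, 52, 89, 130, 150, 140, 102, 63, 51, 69, 122, 167, 181]
7.4583 0.5559527151318414 51.361963637173176 [0.45050243 0.11287229 0.21461632]
```

View pics/pre.png

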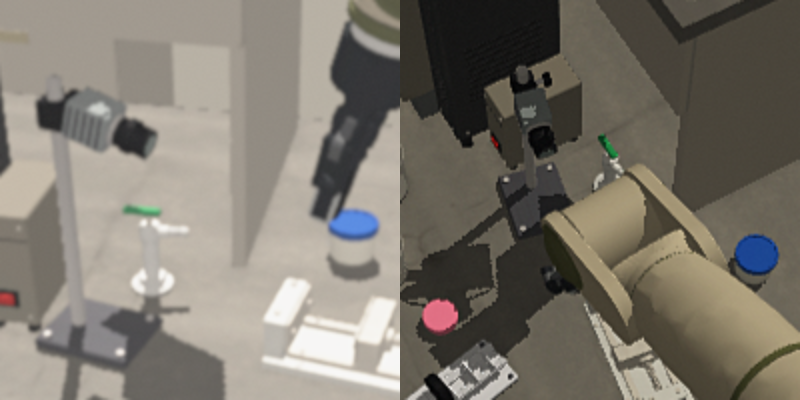

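View pics/wrist3.png

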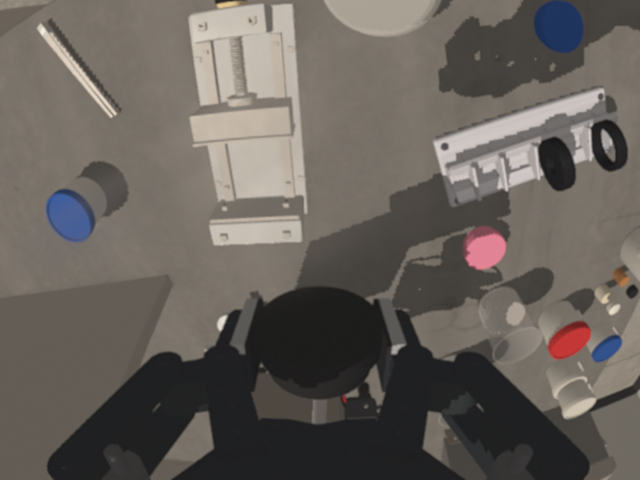

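Pre-pose is clear of everything. The wrist view shows the cell centred between the pads, with its back face at (320,330) and its rim down to y≈398. Side-view edges L/R/B match the prediction within 1 px, but the top differs by 3 px. I'll check pitch in the grip with the wrist profile.

```bash
cat > chk.py <<'E'
from plan import *
import sys
def fe(K,V,p):
    c=V[:3,:3]@p+V[:3,3]; th=np.arctan2(np.hypot(c[0],c[1]),c[2]); ph=np.arctan2(c[1],c[0]); return K[:2,2]+K[0,0]*th*np.array([np.cos(ph),np.sin(ph)])
def circ(K,V,m,cz,rot,off,rad=.025,pitch=0):
    y=rot.as_matrix()[:,1]; q=R.from_rotvec(y*np.radians(pitch)); cz=q.apply(cz); w=np.cross(cz,y)
    return np.array([fe(K,V,m+off*cz+rad*(np.cos(a)*y+np.sin(a)*w)) for a in np.linspace(0,2*np.pi,120)])
E
python3 - <<'E'
from chk import *
d=np.load("wrist2.npz"); K,V,f=d["K"],d["V"],d["f"]; m=cell0+[0,0,.18]; rot=tool(cz0,-1)
print("cam in tool",rot.inv().apply(-V[:3,:3].T@V[:3,3]-m).round(3), "f",K[0,0])
for pi in (-10,0,10):
    for o in(-.0105,.0105):
        c=circ(K,V,m,cz0,rot,o,pitch=pi); print(pi,o,"x",c[:,0].min().round(1),c[:,0].max().round(1),"y",c[:,1].min().round(1),c[:,1].max().round(1))
g=cv2.cvtColor(f,cv2.COLOR_RGB2GRAY); print("col320 from 270",g[270:430,320].tolist())
big=cv2.resize(cv2.convertScaleAbs(f[270:420,230:410,::-1],alpha=3),None,fx=4,fy=4,interpolation=cv2.INTER_CUBIC)
for o,col in((-.0105,(0,0,255)),(.0105,(0,255,0))):
    c=circ(K,V,m,cz0,rot,o); cv2.polylines(big,[np.int32((c-[230,270]+.5)*4)],True,col,1)
cv2.imwrite("pics/chk.png",big)
E
```

```text
cam in tool [ 0.085 -0.002 -0.121] f 371.64829954431775
-10 -0.0105 x 256.3 387.5 y 296.3 344.5
-10 0.0105 x 259.2 384.1 y 338.9 398.6
0 -0.0105 x 255.7 388.2 y 288.8 358.9
0 0.0105 x 259.9 383.3 y 328.9 404.8
10 -0.0105 x 255.1 388.8 y 282.4 372.3
10 0.0105 x 260.6 382.5 y 319.1 408.5
col320 from 270 [117, 119, 118, 117, 117, 116, 113, 113, 113, 114, 113, 115, 116, 116, 113, 100, 75, 47, 35, 33, 33, 32, 32, 31, 32, 32, 31, 29, 32, 30, 30, 29, 29, 30, 30, 27, 30, 30, 29, 29, 29, 28, 29, 29, 28, 29, 30, 30, 27, 28, 28, 29, 29, 30, 29, 28, 29, 28, 30, 30, 29, 30, 28, 27, 29, 29, 27, 30, 27, 29, 29, 26, 29, 30, 27, 28, 27, 29, 28, 29, 30, 30, 27, 28, 28, 29, 30, 29, 31, 29, 30, 29, 28, 30, 28, 27, 28, 29, 31, 36, 35, 38, 39, 45, 45, 44, 45, 45, 45, 45, 46, 46, 46, 45, 46, 45, 45, 45, 45, 46, 46, 45, 45, 45, 45, 45, 45, 44, 55, 86, 114, 123, 122, 122, 122, 122, 121, 121, 119, 121, 120, 120, 120, 121, 121, 120, 120, 120, 120, 120, 120, 120, 117, 99, 68, 40, 32, 32, 30, 31]
```

View pics/chk.png

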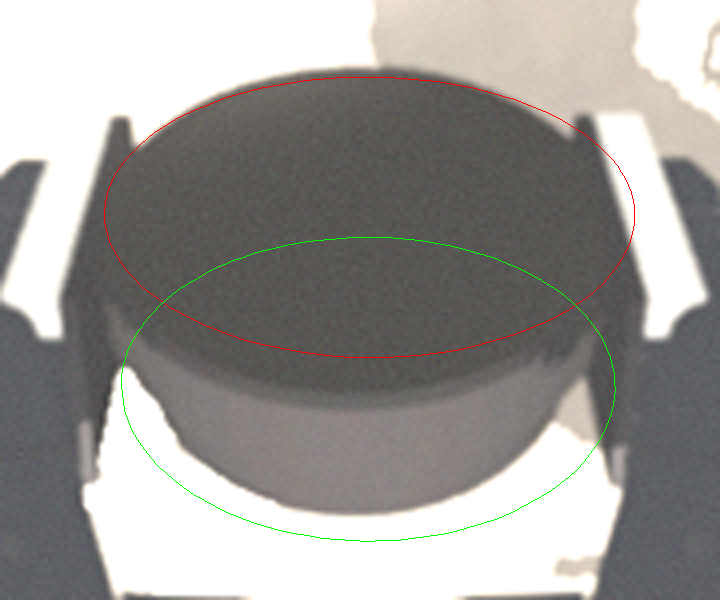

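The overlay shows the back ellipse taller than predicted (286–371 against 289–359) and the front rim higher (398.5 against 405). That suggests the cell is pitched several degrees in the grip, so I'll solve for the offset and pitch from these edges in both views.

```bash
cat > fit.py <<'E'
from chk import *
from scipy.optimize import least_squares
W=np.load("wrist2.npz");S2=np.load("side2.npz"); rot=tool(cz0,-1); M=rot.as_matrix(); m0=cell0+[0,0,.18]
def pts(x,off,rad):
    m=m0+M[:,0]*x[0]+M[:,2]*x[1]; y=M[:,1]; cz=R.from_rotvec(y*x[2]).apply(cz0); w=np.cross(cz,y)
    return [m+off*cz+rad*(np.cos(a)*y+np.sin(a)*w) for a in np.linspace(0,2*np.pi,180)]
def model(x,rad):
    fw=lambda o:np.array([fe(W["K"],W["V"],p) for p in pts(x,o,rad)])[:,1]
    fs=lambda o:np.array([proj(S2["K"],S2["V"],p) for p in pts(x,o,rad)])[:,1]
    b,f=fw(-.0105),fw(.0105); sb,sf=fs(-.0105),fs(.0105)
    return np.array([b.min(),b.max(),f.max(),sf.min(),sb.max(),sb.min()])
obs=np.array([286.3,370.5,398.7,252.7,283.4,256.3]); wt=np.array([.4,.4,.4,1,1,.7])
for rad in(.024,.0245,.025):
  for off in (0,1):   # off: allow a wrist-camera image offset
    r=least_squares(lambda x:np.r_[wt*(model(x[:3]*[1,1,10],rad)+np.r_[[off*x[3]*1000]*3,0,0,0]-obs),x[3]*100],np.zeros(4),x_scale=.002)
    print(rad,off,(r.x[:2]*1e3).round(2),"pitch",np.degrees(r.x[2]*10).round(2),"woff",(off*r.x[3]*1000).round(1),"res",(r.fun[:6]/wt).round(1))
g=cv2.cvtColor(S2["f"],cv2.COLOR_RGB2GRAY)
for c in(298,302,308,312): print(c,g[248:292,c].tolist())
E
python3 fit.py
```

```text
0.024 0 [-4.41  6.62] pitch 11.65 woff 0.0 res [-1.  -0.8  4.  -0.6  1.8  0.5]
0.024 1 [-12.66  11.3 ] pitch 13.14 woff -9.8 res [-0.  -0.   0.7 -0.8  1.2 -0.1]
0.0245 0 [-4.66  6.97] pitch 10.53 woff 0.0 res [-1.  -1.1  4.6 -0.8  2.2  0.5]
0.0245 1 [-14.4   12.53] pitch 12.33 woff -11.3 res [ 0.  -0.1  0.7 -1.   1.5 -0.2]
0.025 0 [-4.88  7.29] pitch 9.4 woff 0.0 res [-0.9 -1.5  5.2 -1.   2.5  0.5]
0.025 1 [-16.1   13.73] pitch 11.49 woff -12.8 res [ 0.2 -0.2  0.8 -1.2  1.8 -0.2]
298 [154, 153, 154, 152, 153, 145, 122, 92, 70, 60, 50, 49, 48, 46, 48, 47, 49, 48, 48, 48, 48, 49, 47, 49, 49, 49, 47, 48, 48, 48, 48, 47, 46, 63, 103, 150, 178, 185, 185, 185, 187, 189, 189, 190]
302 [148, 148, 149, 145, 135, 108, 79, 64, 56, 49, 49, 49, 46, 48, 49, 49, 48, 48, 49, 50, 48, 49, 50, 48, 50, 48, 49, 49, 47, 49, 50, 48, 47, 48, 52, 93, 146, 177, 186, 186, 185, 187, 187, 187]
308 [159, 166, 171, 169, 148, 111, 79, 64, 54, 50, 48, 48, 48, 50, 50, 47, 48, 48, 50, 48, 48, 49, 48, 48, 48, 50, 47, 47, 50, 49, 48, 48, 46, 47, 49, 91, 146, 176, 185, 185, 187, 186, 188, 187]
312 [179, 178, 180, 182, 179, 164, 130, 92, 66, 56, 50, 48, 48, 48, 48, 49, 49, 48, 47, 49, 48, 48, 49, 46, 48, 49, 48, 51, 48, 47, 48, 47, 46, 57, 97, 144, 172, 185, 194, 214, 227, 231, 222, 196]
```

```bash
cat > fit2.py <<'E'
from fit import *
print("----")
def model2(x,wo=0):
    b=abs(x[3]); fw=lambda o,r:np.array([fe(W["K"],W["V"],p) for p in pts(x,o,r)])[:,1]
    fs=lambda o,r:np.array([proj(S2["K"],S2["V"],p) for p in pts(x,o,r)])[:,1]
    h=.0105; a1,a2,c1,c2=[(-h,.025-b),(-h+b,.025),(h-b,.025),(h,.025-b)]
    return np.array([min(fw(*a1).min(),fw(*a2).min()),fw(*a1).max(),fw(*a2).max(),max(fw(*c1).max(),fw(*c2).max()),
      min(fs(*c1).min(),fs(*c2).min(),fs(*a2).min()),max(fs(*a1).max(),fs(*a2).max())])
obs2=np.array([286.3,368.5,372.8,398.9,252.7,283.5]); wt2=np.array([.5,.5,.5,.5,1,1])
sc=np.array([1,1,10,1])
for nm,sel in (("both",[0,1,2,3,4,5]),("wrist",[0,1,2,3])):
    r=least_squares(lambda x:np.r_[(wt2*(model2(x*sc)-obs2))[sel],(x[3]-.0015)*300],[0,0,.01,.0015],x_scale=.002)
    print(nm,(r.x[:2]*1e3).round(2),"pitch",np.degrees(r.x[2]*10).round(2),"bevel",(r.x[3]*1e3).round(2),"res",(model2(r.x*sc)-obs2).round(1))
print("nominal",model2(np.array([0,0,0,.0015])).round(1),"obs",obs2)
for n in (2,3):
    g=cv2.cvtColor(np.load(f"wrist{n}.npz")["f"],cv2.COLOR_RGB2GRAY)[270:430,320].astype(int); d=np.diff(g); print(n,"dark top",270+np.argmin(d[:60]),"front bottom",270+80+np.argmax(d[80:140]))
E
python3 fit2.py | sed -n '/----/,$p'
```

```text
----
both [-4.1   6.66] pitch 11.16 bevel 1.88 res [-0.2 -2.1  1.1  2.5 -0.6  1.9]
wrist [-9.17 14.34] pitch 13.94 bevel 1.18 res [ 0.  -0.   0.  -0.   1.6  4.2]
nominal [290.3 356.1 362.5 401.9 250.1 283. ] obs [286.3 368.5 372.8 398.9 252.7 283.5]
2 dark top 286 front bottom 398
3 dark top 285 front bottom 399
```

No slip between the two frames, but the pitch (about 11°) needs a cleaner measurement. I'll look for a reachable pose with the hand horizontal, pointing at the side camera, so the cell is seen past the fingertips.

```bash
python3 - <<'E'
from plan import *
q0=np.array(monitor.sense()["joints"]); print(q0.round(2))
sc=np.array([.357,.932,.683])
for p in [(.40,.40,.35),(.45,.3,.35),(.35,.45,.40),(.45,.2,.4)]:
  for el in (-45,-30,-15,0,20):
    for sx in (1,-1):
      for rollname in ("vert",):
        v=sc-p; az=np.arctan2(v[1],v[0]); e=np.radians(el)
        z=np.array([np.cos(az)*np.cos(e),np.sin(az)*np.cos(e),np.sin(e)])
        x=sx*(np.array([0,0,1])-z*z[2]); x/=np.linalg.norm(x)
        rot=R.from_matrix(np.c_[x,np.cross(z,x),z]); q=kinematics.ik(np.array(p)+.023*z,rot.as_quat())
        if q is not None: print(p,el,sx,np.round(q,2),"max dq",np.abs(q-q0).max().round(2))
E
```

```text
[ 0.02  0.07  1.86 -0.07  0.95 -1.33]
(0.4, 0.4, 0.35) -45 1 [ 0.27  0.18  1.59  0.81  1.29 -0.01] max dq 1.31
(0.4, 0.4, 0.35) -30 1 [ 0.19  0.19  1.71  1.1   1.31 -0.24] max dq 1.16
(0.4, 0.4, 0.35) -15 1 [ 0.14  0.24  1.81  1.36  1.4  -0.45] max dq 1.43
(0.4, 0.4, 0.35) -15 -1 [0.14 0.24 1.81 1.36 1.4  2.69] max dq 4.01
(0.4, 0.4, 0.35) 0 1 [ 0.12  0.32  1.88  1.6   1.54 -0.64] max dq 1.66
(0.4, 0.4, 0.35) 0 -1 [0.12 0.32 1.88 1.6  1.54 2.51] max dq 3.83
(0.4, 0.4, 0.35) 20 1 [ 0.15  0.48  1.93  1.86  1.78 -0.82] max dq 1.93
(0.4, 0.4, 0.35) 20 -1 [0.15 0.48 1.93 1.86 1.78 2.33] max dq 3.65
(0.45, 0.3, 0.35) -45 1 [ 0.04  0.22  1.54  0.78  1.5  -0.21] max dq 1.12
(0.45, 0.3, 0.35) -30 1 [-0.03  0.25  1.63  1.02  1.56 -0.36] max dq 1.09
(0.45, 0.3, 0.35) -30 -1 [-0.03  0.25  1.63  1.02  1.56  2.78] max dq 4.11
(0.45, 0.3, 0.35) -15 1 [-0.08  0.31  1.71  1.24  1.65 -0.5 ] max dq 1.3
(0.45, 0.3, 0.35) -15 -1 [-0.08  0.31  1.71  1.24  1.65  2.65] max dq 3.97
(0.45, 0.3, 0.35) 0 1 [-0.1   0.39  1.78  1.43  1.77 -0.61] max dq 1.5
(0.45, 0.3, 0.35) 0 -1 [-0.1   0.39  1.78  1.43  1.77  2.
[... 754 characters left out ...]
.17  0.15  1.5   0.75  1.72 -0.27] max dq 1.06
(0.45, 0.2, 0.4) -45 -1 [-0.17  0.15  1.5   0.75  1.72  2.87] max dq 4.2
(0.45, 0.2, 0.4) -30 1 [-0.25  0.18  1.59  0.97  1.78 -0.37] max dq 1.04
(0.45, 0.2, 0.4) -30 -1 [-0.25  0.18  1.59  0.97  1.78  2.78] max dq 4.1
(0.45, 0.2, 0.4) -15 1 [-0.29  0.23  1.67  1.17  1.86 -0.45] max dq 1.24
(0.45, 0.2, 0.4) -15 -1 [-0.29  0.23  1.67  1.17  1.86  2.69] max dq 4.02
(0.45, 0.2, 0.4) 0 1 [-0.31  0.31  1.75  1.36  1.95 -0.53] max dq 1.43
(0.45, 0.2, 0.4) 0 -1 [-0.31  0.31  1.75  1.36  1.95  2.62] max dq 3.94
(0.45, 0.2, 0.4) 20 1 [-0.28  0.42  1.83  1.61  2.1  -0.6 ] max dq 1.67
(0.45, 0.2, 0.4) 20 -1 [-0.28  0.42  1.83  1.61  2.1   2.54] max dq 3.87
```

```bash
cat > views.py <<'E'
from chk import *
scam=np.array([.357,.932,.683]); PV=np.array([.35,.45,.40])
def vrot(el):
    v=scam-PV; az=np.arctan2(v[1],v[0]); e=np.radians(el)
    z=np.array([np.cos(az)*np.cos(e),np.sin(az)*np.cos(e),np.sin(e)]); x=np.array([0,0,1])-z*z[2]; x/=np.linalg.norm(x)
    return R.from_matrix(np.c_[x,np.cross(z,x),z])
E
python3 - <<'E'
from views import *
s=monitor.sense(); env.movel(np.array(s["position"])-[.05,0,-.05],velocity=.15)
ims=[]
for el in (0,20,40):
    r=vrot(el)
    try: env.reach(PV+DZ*r.as_matrix()[:,2],r.as_quat())
    except env.MotionError as e: print(el,e); continue
    env.hold(.25); f,K,V=grab("side"); s=monitor.sense(); Ra=R.from_quat(s["ee_rot"]); mid=np.array(s["position"])-DZ*Ra.as_matrix()[:,2]
    np.savez(f"v{el}.npz",f=f,K=K,V=V,mid=mid,M=Ra.as_matrix())
    u=proj(K,V,mid); print(el,s["clock"],s["finger_gap"],u.round(1))
    x,y=int(u[0]),int(u[1]); ims.append(cv2.resize(f[y-40:y+40,x-33:x+33,::-1],(264,320),interpolation=cv2.INTER_CUBIC))
    g=cv2.cvtColor(f,cv2.COLOR_RGB2GRAY); print("x0",x,"y from",y-40,g[y-40:y+40,x].tolist())
cv2.imwrite("pics/views.png",cv2.convertScaleAbs(np.hstack(ims),alpha=1.6))
E
```

```text
0 10.3 0.5526901277812909 [400.8 245.5]
x0 400 y from 205 [63, 71, 77, 79, 81, 82, 82, 82, 78, 70, 62, 54, 54, 54, 52, 53, 54, 53, 54, 53, 53, 55, 53, 61, 75, 84, 80, 73, 70, 71, 70, 69, 69, 69, 70, 69, 70, 70, 69, 70, 68, 67, 60, 52, 48, 49, 46, 49, 49, 46, 49, 49, 46, 49, 47, 46, 48, 47, 77, 125, 163, 180, 183, 184, 181, 180, 194, 218, 220, 215, 221, 216, 170, 133, 146, 169, 174, 174, 173, 176]
20 11.0083 0.5544510358252167 [401.  244.7]
x0 401 y from 204 [59, 61, 60, 60, 61, 59, 60, 58, 59, 59, 61, 60, 63, 61, 58, 58, 72, 81, 86, 85, 87, 85, 79, 70, 61, 56, 56, 56, 58, 57, 60, 64, 65, 62, 54, 50, 48, 48, 50, 50, 50, 50, 50, 48, 50, 52, 50, 50, 51, 50, 50, 48, 54, 82, 118, 141, 155, 167, 177, 183, 185, 185, 185, 186, 186, 184, 184, 205, 227, 225, 219, 229, 225, 172, 130, 150, 174, 179, 178, 179]
40 11.7 0.5516361877496708 [400.9 244.5]
x0 400 y from 204 [159, 157, 156, 157, 158, 157, 158, 156, 157, 158, 157, 158, 157, 156, 152, 148, 143, 141, 140, 139, 140, 141, 136, 116, 85, 60, 55, 56, 57, 54, 58, 53, 53, 49, 50, 52, 53, 52, 51, 54, 53, 56, 54, 50, 52, 59, 76, 82, 82, 81, 81, 78, 66, 53, 48, 48, 52, 54, 52, 51, 50, 50, 52, 55, 55, 57, 59, 62, 62, 64, 62, 60, 61, 61, 61, 62, 62, 62, 63, 63]
```

View pics/views.png

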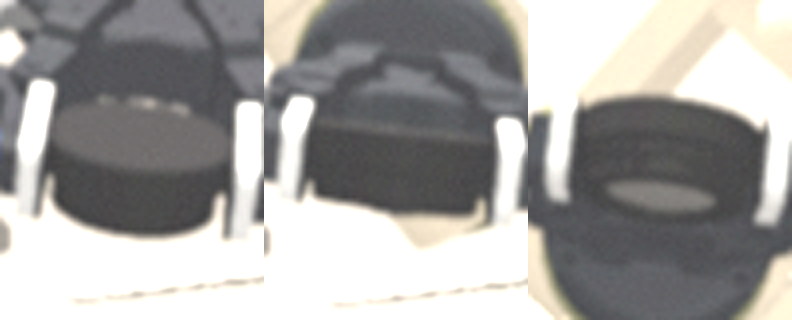

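The picture shows the cell seen past the fingertips: at el 0 the back face is up (ellipse y 105–170 in the left panel), at el 20 it is nearly edge-on, and at el 40 the mouth shows (right panel). Edge-on comes near el≈22–25 rather than 30.4, so the tilt is real. I'll take a few more elevations with averaged profiles and solve for it.

```bash
cat >> views.py <<'E'
def profile(el):
    d=np.load(f"v{el}.npz"); K,V,mid,M=d["K"],d["V"],d["mid"],d["M"]; g=cv2.cvtColor(d["f"],cv2.COLOR_RGB2GRAY).astype(np.float32)
    u=proj(K,V,mid); e=proj(K,V,mid+.01*M[:,1])-u; e/=np.linalg.norm(e); n=np.array([-e[1],e[0]]); n*=np.sign(n[1])
    t=np.arange(-26,26.01,.5); s=np.arange(-4,4.01,1)
    X=u+t[:,None,None]*n+s[None,:,None]*e; X=X.astype(np.float32)
    return t,cv2.remap(g,X[...,0],X[...,1],cv2.INTER_LINEAR).mean(1),(K,V,mid,M,u,n)
E
python3 - <<'E'
from views import *
for el in (15,10,-10,-25):
    r=vrot(el); env.reach(PV+DZ*r.as_matrix()[:,2],r.as_quat()); env.hold(.25)
    f,K,V=grab("side"); s=monitor.sense(); Ra=R.from_quat(s["ee_rot"]); np.savez(f"v{el}.npz",f=f,K=K,V=V,mid=np.array(s["position"])-DZ*Ra.as_matrix()[:,2],M=Ra.as_matrix())
print(s["clock"])
for el in (-25,-10,0,10,15,20,40):
    t,p,(K,V,mid,M,u,n)=profile(el)
    pr=[round(float((proj(K,V,mid+a*M[:,0]*.0105+b*.025*M[:,2])-u)@n),1) for a,b in((1,-1),(1,1),(-1,1),(-1,-1))]
    print(el,"nominal BF,BN,FN,FF",pr); print(" ".join(f"{a:.0f}:{b:.0f}" if i%4==0 else f"{b:.0f}" for i,(a,b) in enumerate(zip(t,p))))
E
```

```text
14.45
-25 nominal BF,BN,FN,FF [-24.7, 14.3, 25.2, -13.2]
-26:191 191 191 191 -24:190 190 189 187 -22:184 177 165 148 -20:127 106 88 75 -18:68 66 66 67 -16:67 67 67 67 -14:68 68 68 67 -12:68 67 67 67 -10:67 68 67 67 -8:67 68 68 67 -6:67 67 67 67 -4:67 67 67 67 -2:67 67 67 67 0:67 68 68 67 2:67 67 67 68 4:68 67 68 68 6:67 67 67 67 8:67 67 68 68 10:68 67 67 65 12:63 60 57 53 14:50 49 48 48 16:47 48 48 47 18:47 48 47 47 20:47 46 46 48 22:55 71 94 119 24:145 169 188 203 26:217
-10 nominal BF,BN,FN,FF [-22.3, 8.1, 23.2, -7.4]
-26:52 52 55 64 -24:80 101 123 145 -22:161 173 179 182 -20:183 181 176 169 -18:155 137 117 97 -16:82 73 69 68 -14:69 69 69 69 -12:70 70 69 69 -10:69 69 69 69 -8:69 69 69 69 -6:70 70 69 69 -4:69 69 69 69 -2:69 69 69 69 0:69 69 69 69 2:69 69 70 70 4:69 69 67 65 6:62 58 54 51 8:49 48 47 47 10:47 47 47 47 12:48 47 47 47 14:47 47 47 47 16:47 47 46 46 18:45 45 49 59 20:77 100 125 148 22:164 175 180 182 24:186 190 196 208 26:217
0 nominal BF,BN,FN,FF [-19.9, 3.5, 21.0, -3.2]
-26:53 54 54 53 -24:53 53 53 53 -22:53 53 53 53 -20:53 53 53 53 -18:55 58 66 74 -16:82 86 87 84 -14:7
[... 1503 characters left out ...]
50 50 50 0:49 49 49 49 2:48 48 48 49 4:49 49 49 49 6:49 50 50 50 8:49 49 49 48 10:48 49 57 70 12:88 108 127 143 14:153 160 164 168 16:170 172 175 178 18:180 182 184 185 20:186 187 187 187 22:187 187 187 186 24:185 184 184 186 26:191
40 nominal BF,BN,FN,FF [-5.5, -14.3, 6.0, 13.2]
-26:142 142 142 142 -24:143 145 146 147 -22:148 150 151 153 -20:155 157 158 156 -18:150 139 123 105 -16:86 70 60 56 -14:55 55 56 56 -12:56 56 56 56 -10:56 55 54 53 -8:52 50 49 49 -6:49 50 51 52 -4:52 52 51 51 -2:51 52 53 54 0:55 55 55 54 2:52 50 50 51 4:54 59 66 72 6:78 80 81 82 8:81 81 80 79 10:78 75 71 65 12:59 55 51 50 14:49 49 51 52 16:53 53 52 52 18:52 51 51 51 20:51 52 52 52 22:53 53 54 55 24:56 57 59 61 26:62
```

```bash
cat > fit3.py <<'E'
from views import *
from scipy.optimize import least_squares
O=[(-25,"BF",-20.0),(-25,"BN",13.0),(-25,"FN",23.4),(-10,"BF",-17.25),(-10,"BN",6.7),(-10,"FN",20.7),(0,"BN",1.5),(0,"FN",18.3),
(10,"BF",-12.5),(10,"BN",-2.85),(10,"FN",15.3),(15,"BF",-10.7),(15,"BN",-5.0),(15,"FN",13.5),(20,"BN",-7.2),(20,"FN",12.0),(40,"SN",-16.5)]
D={el:profile(el)[2] for el,_,_ in O}
def res(x):
    dx,dz,p=x[0],x[1],x[2]*10; b=abs(x[3]); out=[]
    for el,k,o in O:
        K,V,mid,M,u,n=D[el]; m=mid+M[:,0]*dx+M[:,2]*dz; q=R.from_rotvec(M[:,1]*p); cz=q.apply(-M[:,0]); w=q.apply(M[:,2])
        P=lambda off,r:float((proj(K,V,m+off*cz+r*w)-u)@n)
        h=.0105; Rf=.025-b
        out.append({"BF":lambda:min(P(-h,-Rf),P(-h+b,-.025)),"BN":lambda:P(-h,Rf),"FN":lambda:max(P(h,Rf),P(h-b,.025)),"SN":lambda:min(P(-h,Rf),P(-h+b,.025))}[k]()-o)
    return np.array(out)
def solve(fixb=None):
    f=(lambda x:res(x)) if fixb is None else (lambda x:res([*x[:3],fixb]))
    return least_squares(f,[0,0,.01,.001],x_scale=.002,loss="soft_l1",f_scale=.5)
if __name__=="__main__":
    for fb in (None,0,.001):
        r=solve(fb); print(fb,"dx,dz mm",(r.x[:2]*1e3).round(2),"pitch",np.degrees(r.x[2]*10).round(2),"bevel",(r.x[3]*1e3).round(2)); print(res([*r.x[:3],r.x[3] if fb is None else fb]).round(1))
E
python3 fit3.py
```

```text
None dx,dz mm [-0.68  2.48] pitch 7.09 bevel 2.69
[ 0.2 -1.1  1.8 -0.2 -1.2  1.6 -0.5  1.4 -0.1 -0.7  1.1 -0.5 -0.8  1.1
 -0.8  0.6  0.6]
0 dx,dz mm [-1.26  1.57] pitch 8.76 bevel 1.0
[-1.6 -0.2  2.8 -1.1 -0.6  2.5 -0.2  2.   0.2 -0.6  1.4  0.1 -0.8  1.2
 -1.   0.5 -0.1]
0.001 dx,dz mm [-0.99  2.32] pitch 8.31 bevel 1.0
[-0.6 -0.3  2.7 -0.6 -0.7  2.4 -0.2  1.9  0.2 -0.6  1.4 -0.  -0.8  1.2
 -1.   0.5 -0. ]
```

```bash
cat > fit4.py <<'E'
from views import *
from scipy.optimize import least_squares
from fit3 import O,D
def res(x):
    dx,dz,p,b,rf=x[0],x[1],x[2]*10,abs(x[3]),x[4]; out=[]
    for el,k,o in O:
        K,V,mid,M,u,n=D[el]; m=mid+M[:,0]*dx+M[:,2]*dz; q=R.from_rotvec(M[:,1]*p); cz=q.apply(-M[:,0]); w=q.apply(M[:,2])
        P=lambda off,r:float((proj(K,V,m+off*cz+r*w)-u)@n); h=.0105; Rf=.025-b
        out.append({"BF":lambda:min(P(-h,-Rf),P(-h+b,-.025)),"BN":lambda:P(-h,Rf),"FN":lambda:P(h,rf),"SN":lambda:min(P(-h,Rf),P(-h+b,.025))}[k]()-o)
    return np.array(out)
if __name__=="__main__":
    for b in (0,.0005,.001,None):
        f=lambda x:res(x if b is None else [*x[:3],b,x[4]])
        r=least_squares(f,[0,0,.01,.001,.023],x_scale=.002,loss="soft_l1",f_scale=.5)
        J=r.jac; print(b,(r.x*1e3).round(2)[[0,1,3,4]],"pitch",np.degrees(r.x[2]*10).round(2),"cost",r.cost.round(2)); print(f(r.x).round(1))
E
python3 fit4.py
```

```text
0 [-1.16  2.65  1.   19.24] pitch 8.72 cost 1.69
[-0.9  0.6 -0.6 -0.6  0.   0.1  0.3  0.3  0.4 -0.4  0.4  0.2 -0.6  0.6
 -0.9  0.4 -0.4]
0.0005 [-1.03  2.91  1.05 18.98] pitch 8.41 cost 1.34
[-0.5  0.5 -0.6 -0.4 -0.   0.1  0.3  0.3  0.3 -0.3  0.4  0.1 -0.6  0.6
 -0.9  0.4 -0.3]
0.001 [-0.91  3.07  1.   18.81] pitch 8.04 cost 1.09
[-0.2  0.4 -0.6 -0.3 -0.1  0.1  0.2  0.3  0.2 -0.3  0.4 -0.  -0.6  0.7
 -0.8  0.4 -0.1]
None [-0.79  3.2   1.47 18.68] pitch 7.64 cost 1.01
[ 0.1  0.2 -0.6 -0.1 -0.2  0.   0.2  0.3  0.1 -0.3  0.5 -0.2 -0.5  0.7
 -0.8  0.4 -0. ]
```

The fits agree well (sub-pixel residuals): the cell sits pitched about 8.3° (front towards the tips), with dx = −1 mm and dz = +3 mm. I'll compensate for this in the tool pose and move to the focus.

```bash
cat > final.py <<'E'
from chk import *
p,dx,dz=np.radians(8.3),-.001,.0030
T=tool(cz1,-1).as_matrix(); Mt=(R.from_rotvec(-T[:,1]*p)*R.from_matrix(T)).as_matrix(); q=R.from_matrix(Mt).as_quat()
P=cell1+DZ*Mt[:,2]-dx*Mt[:,0]-dz*Mt[:,2]
chk=R.from_rotvec(Mt[:,1]*p).apply(-Mt[:,0])
lev=cz1*[1,1,0]
E
python3 - <<'E'
from final import *
print("axis err",np.degrees(np.arccos(np.clip(chk@cz1,-1,1))),P.round(4))
env.reach(P-.10*lev+[0,0,.07],q)
env.movel(P-.06*lev+[0,0,.01],velocity=.12); print("g",env.movel(P,velocity=.06,guard=8)); env.hold(.8)
s=monitor.sense(); print(s["clock"],(np.array(s["position"])-P).round(4),s["finger_gap"],s["gripper_force"],s["contact_force"],np.abs(s["qvel"]).max())
print("rot err",np.degrees((R.from_quat(s["ee_rot"])*R.from_quat(q).inv()).magnitude()))
for n in("side","top","wrist"):
    f,K,V=grab(n); np.savez(n+"4.npz",f=f,K=K,V=V)
g=cv2.cvtColor(np.load("wrist4.npz")["f"],cv2.COLOR_RGB2GRAY)[270:430,320].astype(int); d=np.diff(g); print("dark top",270+np.argmin(d[:60]),"front bottom",350+np.argmax(d[80:140]))
# where lens and stand were: unchanged in side view? + visible-dark cell bottom near its projection
a=np.load("side0.npz")["f"].astype(int);b=np.load("side4.npz")["f"].astype(int)
print("camera moved diff",np.abs(a-b)[170:310,195:262].mean(),"rings diff",np.abs(a-b)[368:425,285:328].mean(), "petri",np.abs(a-b)[330:375,385:436].mean(),"tub",np.abs(a-b)[235:265,343:370].mean())
E
```

```text
axis err 0.0 [0.5271 0.0979 0.1979]
g False
18.4833 [-0. -0. -0.] 0.5566573306016802 51.426792478887364 [-0.43532152  0.91934781 -0.45755495] 0.002232622082391842
rot err 0.004210706191672934
dark top 286 front bottom 398
camera moved diff 2.2238805970149254 rings diff 17.45872433020536 petri 1.9408859840232389 tub 2.279835390946502
```

```bash
python3 - <<'E'
from final import *
f=[np.load(n)["f"].astype(int) for n in("side0.npz","side2.npz","side4.npz")]
for i,j in((0,1),(1,2)): print(np.abs(f[i]-f[j])[368:425,285:328].mean())
for x in f:
    m=(x.max(2)<75)[368:425,285:328]; ys,xs=np.where(m); print(m.sum(),xs.mean()+285,ys.mean()+368)
s=monitor.sense(); print(s["clock"],s["gripper_force"],np.abs(s["qvel"]).max())
job.hand_in()
E
```

```text
5.958792329661363
20.47558819529444
840 305.62857142857143 392.0595238095238
882 305.57142857142856 393.2142857142857
870 305.9896551724138 392.3264367816092
18.6333 51.426830120617524 0.001786212342055897
the job is handed in; nothing more can be done
```

I handed the job in at 18.6 s with the lens cell held still about 100 mm in front of the inspection camera: I corrected for an ~8° tilt in the grip using side-camera measurements, but couldn't check the cell's final position directly by camera; both rings still in the rack, camera, petri dishes and tub undisturbed.

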